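# Load the staking punch and index the head over the movement

### The job

Take the punch with the collar out of the wooden stand and drop it through the guide eye of the staking fixture until its collar sits on the eye, leaving the head at its present station. Then grip the knob of the lock plunger, pull it up, slide the head along its bar to the very next hole towards the watch movement in its nest, and let the pin drop fully into that hole, so that the punch stands over the movement. Finish still gripping the knob with the pin held fully home, because I am about to tap the punch, and leave the work in the nests, the other tools and the things lying around where they are.

Things in the scene. Friction and masses are not known exactly. Their poses are not given: they have to be found in the camera images.
- fixture: Staking fixture, fixed: grey base plate 120 (x) x 236 (y) x 8 mm; two posts (tops 92 mm up) carry a steel bar 20 x 20 mm along y at x = +35 mm, bar top 80 mm up, with index holes (8 mm wide, 9.5 deep) on top at y = -60, -30, 0, 30, 60 mm. White nest cups (42 mm wide, 6 high) on the plate at x = -30, y = -30 and 30 mm. Origin: centre of the plate's underside, on the bench; -x roughly to robot.
- head (a joint): Slide of the travelling head along the bar, m along the fixture's +y: 0 = middle hole, where it starts locked; +0.03 / -0.03 = the holes next to it; stops at +-0.063. The head is an aluminium sleeve 30 x 30 x 50 mm round the bar, top 85 mm above the bench, with a lug on the -x side. Friction 1.5 N. The pin has 1 mm play either way in a hole.
- eye (a point): Centre of the upper mouth of the guide eye, 65 mm above the bench: a vertical through hole 10 mm wide, 2 mm chamfer, in a flat-topped brass bush 22 mm wide, 27 mm long. The bush is sprung in the lug (gives up to 7 mm down, from 4 N on). 65 mm from the plunger's axis, square to the bar, on the line above the nests' centres. Lug 30 mm wide, top 54 mm up. Axes as the fixture's; moves with head.
- plunger (a joint): Lift of the spring lock plunger on the head's top, m: 0 = down, pin fully home (9 mm deep in a hole). Lifted over 0.009 the pin clears the bar; stop at 0.014. The spring pushes down with 4 N at 0, 9 N at the top. Let go between holes, the pin rests on the bar at 0.009.
- knob (a point): Middle of the black round plunger knob, 20 mm in diameter and 16.5 mm high, standing upright on the head; this point is 109 mm above the bench when the pin is home and moves with knob and head. Under the knob is a 12 mm stem down to a low brass nut (19 mm wide, top 90 mm above the bench).
- stand: Wooden punch stand fixed to the bench, 132 x 54 x 44 mm, with three upright blind holes 10 mm wide and 36 mm deep at x = -40, 0 and +40 mm on its centre line. Origin: centre of its underside.
- punch: The wanted punch, the only one of the three tools in the stand with a collar: a steel shank 8 mm in diameter and 43 mm long with a tapered tip, then a collar 16 mm wide and 4 mm thick, then a grooved grip 12 mm in diameter and 36 mm long; 83 mm in all, about 60 g. It stands upright in one of the stand's holes, tip down. Origin: its tip, on its axis; z along it to the top.
- punch_collar (a point): Point on the punch's axis at the underside of its collar, 43 mm above its tip.
- punch_tip (a point): The punch's tip.
- rod_long: Another tool in the stand: a plain straight steel rod 8 mm in diameter and 85 mm long without collar. To be left in the stand. Origin: its lower tip.
- rod_short: Another tool in the stand: a plain steel rod 8 mm in diameter and 72 mm long with a waisted top, without collar. To be left in the stand. Origin: its lower tip.
- movement: The watch movement, a flat brassy disc 27 mm in diameter and 5 mm thick, lying in one of the two nests. Origin: centre of its underside, 10 mm above the bench.
- bezel: A pale bezel ring, 32 mm in diameter and 8 mm high, lying in the other nest. Origin: centre of its underside.
- side_cutters: Side cutters, 120 x 45 x 12 mm, lying on the bench near the fixture; bystander.
- loupe: Dark eye loupe, 31 mm in diameter and 30 mm high, standing on the bench; bystander.
- glue_tube: Tube 127 x 34 x 25 mm lying on the bench; bystander.

How it is judged:
On the way, in this order (a step that is already met when the one before it is completed fails the run):
1. the collared punch is through the eye with its collar on the lug, let go, while the head is still locked at its first station (horizontal distance between punch_collar and eye below 0.003 m and z of punch_collar in the frame of eye between -0.003 and 0.003 m and angle between punch's own z axis and vertical below 0.12 rad and contact force between the fingers and punch below 0.1 N and value of joint head between -0.004 and 0.004 m and value of joint plunger below 0.002 m), for 0.3 s.
2. the head is under way between two holes, with the plunger pulled up by the fingers (value of joint plunger above 0.0075 m and contact force between the fingers and plunger above 0.5 N and (value of joint head between 0.008 and 0.022 m or value of joint head between -0.022 and -0.008 m)), for 0.05 s.
At the end, for the whole second after the job is handed in: Head at rest one hole from the start on the movement's side (+-2.5 mm), pin home (+-1.5 mm), fingers on the knob (over 1 N); punch free of the fingers, collar within 3 mm of the eye's top and axis, upright within 0.12 rad, tip within 7 mm of the movement's centre (horizontal distance between punch_collar and eye below 0.003 m and z of punch_collar in the frame of eye between -0.003 and 0.003 m and angle between punch's own z axis and vertical below 0.12 rad and horizontal distance between punch_tip and movement below 0.007 m and (value of joint head between 0.0275 and 0.0325 m or value of joint head between -0.0325 and -0.0275 m) and value of joint plunger below 0.0015 m and contact force between the fingers and plunger above 1 N and contact force between the fingers and punch below 0.1 N and velocity of joint head between -0.02 and 0.02 m/s); the arm keeps its last pose, push and grip.
It fails at once if the movement or the bezel is shifted in its nest (distance of any of movement, bezel from where it was at the start of the episode above 0.006 m).
It fails at once if another tool is taken from the stand or pushed about in it (distance of any of rod_long, rod_short from where it was at the start of the episode above 0.015 m).
It fails at once if a bystander is disturbed (distance of any of side_cutters, loupe, glue_tube from where it was at the start of the episode above 0.02 m).
It also fails if it takes over 51 s, if anything falls off the work surface, if the arm or the gripper's body presses on something with over 40 N, if the wrist force passes 120 N, or if a joint passes its speed limit or range.

### The arm

A 7-joint arm with a two-finger parallel gripper is mounted at the origin on a cart in front of the work surface, level with it; the furniture and walls round the work are solid. World frame = base frame: x ahead of the robot, y to its left, z up, the work surface at z = 0. Lengths are in m, angles in rad, forces in N, time in s.
With the tool pointing down it reaches from about 0.425 to 0.925 m from the base axis. Payload 6.8 kg.
Tool frame: the origin (TCP) lies where the fingers leave the gripper's body, on its centre line; the fingertips stand 80 mm ahead of it and the grasp point (between the pads) lies 61 mm ahead of it; z points along the fingers, y is the line along which they close (so a half turn about z gives the same grasp; the last joint's range is limited). The gripper opens to 88 mm and grips with 3 to 60 N. Pads are 20 mm wide; open, the fingers measure 115 mm over their backs; the gripper's body (75 mm by 178 mm) begins 61 mm behind the grasp point.
Start: joints at [-1.209, 0.477, 0.022, 1.555, -0.011, 1.109, -0.083], TCP at [0.306, 0.602, 0.303] pointing down, gripper open.
Joint ranges: [-2.96, 2.96], [-0.34, 2.1], [-1.41, 1.46], [0.24, 2.44], [-1.37, 4.51], [0.17, 1.92], [-2.96, 2.96]. Speed limits (rad/s): [2.39, 2.39, 3.14, 3.14, 3.14, 3.14, 3.14].

### API

Orientations are given as a 3x3 rotation matrix whose columns are the frame's x, y, z axes.
In Python, from plant import arm, camrig, monitor, order gives the robot as it stands (arm), with the cameras (camrig), the readings (monitor) and the job (order).
- The arm moves only by the tool jog_arm, called after "Emit:" as name(argument=value, ...), one argument or row to a line, values as JSON. Schema: {"type":"object","properties":{"motion":{"type":"array","items":{"type":"object","properties":{"jaw":{"type":"number"},"sx":{"type":"number"},"sy":{"type":"number"},"sz":{"type":"number"},"ax":{"type":"number"},"ay":{"type":"number"},"az":{"type":"number"}},"additionalProperties":false,"required":["jaw"]},"minItems":1,"maxItems":12},"force":{"type":"number"},"only":{"type":"string"},"quiet":{"type":"boolean"},"lines":{"type":"string"}},"required":["motion"],"additionalProperties":false}. motion is a list of rows, 1 to 12 of them, each an object with the fields jaw (the opening from 0.0 (shut) to 1.0 (fully open)), sx, sy, sz (the shift in fractions of the full range, 1 being 0.75 m), ax, ay, az (a rotation vector in normalised numbers (1 is pi rad)); a field left out counts as zero (the opening has to be given); each row shifts and turns the commanded pose from where the row before left it, along the tool's axes as they then stand; what a row does not reach is not made up. A row lasts 1/10 s, in which the tool goes at most 0.05 m and 0.15 rad, less where a joint would pass 70% of its speed; a pose out of reach is approached as far as the arm can. The fingers move at their own pace and stop on an object; force is the grip in N (left out, the last holds). Time passes only in rows, so rows that do not move let the fingers close. The tool returns the time, the measured TCP pose, the force, the opening and the grip force at its end. only (a regular expression) keeps the lines of the reply that match it, lines (a string "A,B") keeps lines A to B, and quiet returns only ok. Input that does not fit is refused with a message, and nothing moves.
- monitor.get_state(): the state, without advancing time (a new reading comes with each control period).
- camrig.get_image(name): name is "scene" or "top" or "wrist"; returns a dict with "img" (480x640x3 uint8, blue, green, red), "fx", "fy", "cx", "cy" (pixels), "R" (3x3) and "t" (3): a world point X has camera coordinates R X + t; the wrist camera has in their place "tool_from_camera" (4x4, takes a point from camera to tool coordinates, whose origin is the TCP and whose axes are the flange's). Camera axes: x right, y down, z forward; pixel columns grow to the right and rows downward; lengths in m; the calibration is good to about 2 mm. A picture is of the moment at which its call begins: read the wrist's pose just before it. There is no depth.
- order.close_job(): hands the job in; it is judged then, once.
The state is a dict: "time": time; "q": joint angles; "joint_vel": joint speeds; "effort": joint torques, N m; "eef_pos": TCP position; "tool_rot": TCP orientation; "contact_force": force on the tool from outside, world axes, zero at the start; "moment": the same for the moment, N m; "opening": opening from 0.0 (shut) to 1.0 (fully open); "grasp_force": force on a finger pad.
Only numpy, scipy, OpenCV 4.12 (cv2) and the standard library are available. Lean on these libraries where they do the work, as an engineer would, in place of code of your own. Each camera call takes 0.05 s, during which the arm holds its last target. There are 200 camera calls.

## Working session

There is one attempt and no reset: what is moved stays moved. The work goes in short steps, Python scripts to look and compute and a tool call to move; the robot and the scene stay as the last step left them, time stands still between calls to the robot, and variables do not carry over. Pictures are saved under pics/ and viewed, at most 10 in all, crops included, and the job is handed in when it is done.

```bash
ls; mkdir -p pics; python3 - <<'E'
from plant import arm, camrig, monitor, order
import cv2,numpy as np
s=monitor.get_state();print(s['time'],s['eef_pos'],np.round(s['tool_rot'],3),s['opening'])
for n in ['scene','top']:
    d=camrig.get_image(n);cv2.imwrite(f'pics/{n}0.png',d['img']);print(n,d['fx'],d['cx'],d['cy'],np.round(d['R'],3).tolist(),d['t'])
E
```

```text
pics
plant.py
0.0 [0.30539451 0.60147477 0.30170529] [[-0.892  0.453 -0.001]
 [ 0.453  0.892 -0.002]
 [-0.    -0.002 -1.   ]] 1.0025691673964168
scene 602.977687976657 313.42567212620105 238.387811370357 [[0.54, -0.842, -0.013], [-0.441, -0.27, -0.856], [0.717, 0.468, -0.517]] [-0.33757397  0.27525596  0.85395295]
top 566.3454045301359 316.2504640180163 243.97024652718233 [[-0.016, -1.0, 0.012], [-0.999, 0.015, -0.049], [0.049, -0.013, -0.999]] [-0.06792681  0.49679633  1.0765997 ]
```

View pics/scene0.png

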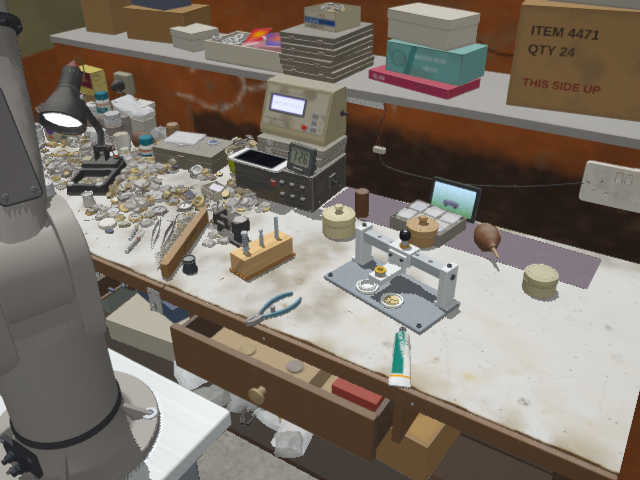

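View pics/top0.png

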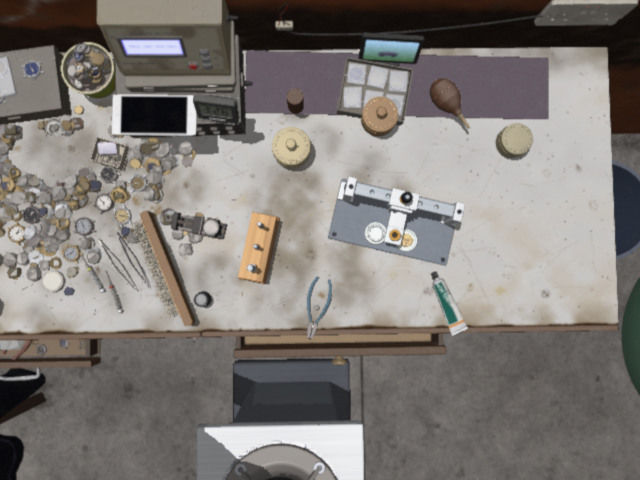

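```bash
python3 - <<'E'
import cv2,numpy as np
t=cv2.imread('pics/top0.png');s=cv2.imread('pics/scene0.png')
a=cv2.resize(t[170:270,320:470],(450,300),interpolation=3)
b=cv2.resize(t[205:290,230:290],(212,300),interpolation=3)
c=cv2.resize(s[205:285,220:300],(300,300),interpolation=3)
d=cv2.resize(s[215:335,320:465],(362,300),interpolation=3)
o=np.zeros((600,800,3),np.uint8);o[:300,:450]=a;o[:300,460:672]=b;o[300:,:300]=c;o[300:,310:672]=d
cv2.imwrite('pics/crop1.png',o)
E
```

```text
(no output)
```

View pics/crop1.png

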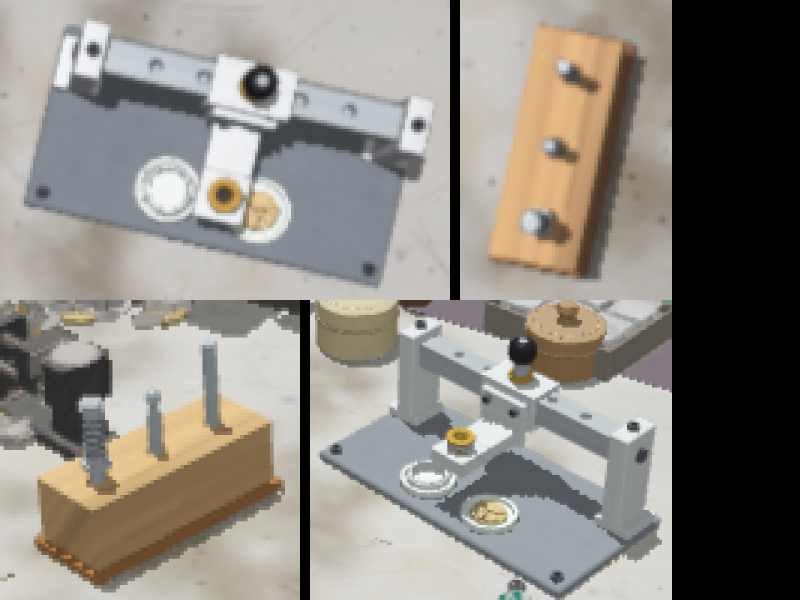

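The collared punch stands at top-view (252,268), nearest the robot. The eye is at about (395,234), the knob at (406,198), the movement right of the eye at about (407,241) (fixture −y side), and the bezel at about (375,232).

```bash
cat > h.py <<'E'
import cv2,numpy as np
from plant import arm, camrig, monitor, order
def plane(d,uv,z,Rt=None):
    "pixel -> world point on plane z; d image dict"
    R,t=(d['R'],d['t']) if Rt is None else Rt
    R=np.array(R);t=np.array(t)
    c=-R.T@t; r=R.T@np.array([(uv[0]-d['cx'])/d['fx'],(uv[1]-d['cy'])/d['fy'],1])
    return c+r*(z-c[2])/r[2]
def wristRt(d,s):
    T=np.eye(4);T[:3,:3]=s['tool_rot'];T[:3,3]=s['eef_pos']
    M=np.linalg.inv(T@np.array(d['tool_from_camera'])); return M[:3,:3],M[:3,3]
def cen(mask,roi):
    x0,y0,x1,y1=roi;m=np.zeros_like(mask);m[y0:y1,x0:x1]=mask[y0:y1,x0:x1]
    n,l,st,c=cv2.connectedComponentsWithStats(m.astype(np.uint8))
    k=1+np.argmax(st[1:,4]);return c[k],st[k]
def totool(s,p):  # vector in world -> tool axes
    return np.array(s['tool_rot']).T@np.array(p)
E
python3 - <<'E'
from h import *
d=camrig.get_image('top');im=d['img'];hsv=cv2.cvtColor(im,cv2.COLOR_BGR2HSV)
br=(hsv[...,0]>8)&(hsv[...,0]<28)&(hsv[...,1]>120)
c,st=cen(br,(385,225,402,243));print('eye',c,st);e=plane(d,c,.065);print(e)
bk=(hsv[...,2]<60)
c,st=cen(bk,(398,188,415,207));print('knob',c,st);k=plane(d,c,.112);print(k,np.linalg.norm(k-e))
wood=(hsv[...,0]>8)&(hsv[...,0]<22)&(hsv[...,1]>90)&(hsv[...,2]>150)
m=np.zeros(im.shape[:2],np.uint8);m[205:290,230:290]=wood[205:290,230:290]
r=cv2.minAreaRect(cv2.findContours(m,0,1)[0][0] if 0 else max(cv2.findContours(m,0,1)[0],key=cv2.contourArea));print('stand',r,[plane(d,p,.044)[:2].round(4) for p in cv2.boxPoints(r)])
print('punch top',plane(d,(252.6,267.9),.091))
print('rods',plane(d,(257,246.5),.08),plane(d,(261,225),.093))
print('mov',plane(d,(407.3,240.5),.013),'bezel',plane(d,(375,232.5),.016))
# posts top black holes
for p in [(351,186.5),(459,211.5)]: print('post',plane(d,p,.092))
E
```

```text
eye [394.62318841 234.69565217] [390 230  10  10  69]
[ 0.50803249 -0.21889217  0.065     ]
knob [406.08474576 197.69491525] [402 192  10  11  59]
[ 0.56992208 -0.23338022  0.112     ] 0.07905204001782491
stand ((256.7110900878906, 247.08619689941406), (24.250438690185547, 67.91708374023438), 12.200469017028809) [array([0.4335, 0.072 ]), array([0.5571, 0.0441]), array([ 5.468e-01, -1.000e-04]), array([0.4233, 0.0281])]
punch top [0.45094995 0.03939675 0.091     ]
rods [0.48943592 0.03219409 0.08      ] [0.52707834 0.02348525 0.093     ]
mov [ 0.49976187 -0.25102105  0.013     ] bezel [ 0.51591964 -0.18867033  0.016     ]
post [ 0.59405452 -0.13836347  0.092     ]
post [ 0.54629472 -0.33136594  0.092     ]
```

Careful with the scale: shifts go in shares of 0.75 m and turns go in shares of pi rad. That gives: -0.043 m / 0.75 = -0.0573, -0.02 m / 0.75 = -0.0267, -0.13 rad / 3.1416 = -0.0414.

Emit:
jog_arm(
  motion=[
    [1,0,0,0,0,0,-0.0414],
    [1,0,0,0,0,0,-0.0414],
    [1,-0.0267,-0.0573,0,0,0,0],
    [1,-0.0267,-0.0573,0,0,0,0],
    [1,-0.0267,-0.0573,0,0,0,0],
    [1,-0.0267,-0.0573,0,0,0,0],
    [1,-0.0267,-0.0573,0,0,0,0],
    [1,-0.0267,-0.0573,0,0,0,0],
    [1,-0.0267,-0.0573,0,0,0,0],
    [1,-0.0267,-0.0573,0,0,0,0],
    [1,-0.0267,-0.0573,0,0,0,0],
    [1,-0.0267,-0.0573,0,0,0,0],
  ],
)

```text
refused: motion[0]: [1, 0, 0, 0, 0, 0, -0.0414] is not of type 'object' (schema: type "object"). Nothing was moved.
```

Wrong form. The message asks for a list of objects with named fields, so I'll send the same numbers that way.

Emit:
jog_arm(
  motion=[
    {"jaw": 1,"az": -0.0414},
    {"jaw": 1,"az": -0.0414},
    {"jaw": 1,"sx": -0.0267,"sy": -0.0573},
    {"jaw": 1,"sx": -0.0267,"sy": -0.0573},
    {"jaw": 1,"sx": -0.0267,"sy": -0.0573},
    {"jaw": 1,"sx": -0.0267,"sy": -0.0573},
    {"jaw": 1,"sx": -0.0267,"sy": -0.0573},
    {"jaw": 1,"sx": -0.0267,"sy": -0.0573},
    {"jaw": 1,"sx": -0.0267,"sy": -0.0573},
    {"jaw": 1,"sx": -0.0267,"sy": -0.0573},
    {"jaw": 1,"sx": -0.0267,"sy": -0.0573},
    {"jaw": 1,"sx": -0.0267,"sy": -0.0573},
  ],
)

```text
time: 1.35
eef_pos: [0.4116, 0.1377, 0.3027]
tool_rot: [[-0.978, 0.208, 0.0], [0.208, 0.978, 0.0], [-0.0, 0.0, -1.0]]
contact_force: [0.4, 0.5, -0.1]
opening: 0.999
grasp_force: 0.0
```

Emit:
jog_arm(
  motion=[
    {"jaw": 0.6,"sx": -0.0267,"sy": -0.0573},
    {"jaw": 0.6,"sx": -0.0267,"sy": -0.0573},
    {"jaw": 0.6},
  ],
  force=30,
)

```text
time: 1.65
eef_pos: [0.4333, 0.0413, 0.3028]
tool_rot: [[-0.976, 0.218, 0.0], [0.218, 0.976, -0.001], [-0.001, -0.001, -1.0]]
contact_force: [-0.7, 0.4, -0.5]
opening: 0.765
grasp_force: 0.0
```

```bash
python3 - <<'E'
from h import *
s=monitor.get_state();d=camrig.get_image('wrist');cv2.imwrite('pics/w1.png',d['img']);print(s['eef_pos'],np.round(s['tool_rot'],3),np.round(d['tool_from_camera'],3))
E
```

```text
[0.43333557 0.0412797  0.30277685] [[-0.976  0.218  0.   ]
 [ 0.218  0.976 -0.001]
 [-0.001 -0.001 -1.   ]] [[-0.    -0.954 -0.299  0.082]
 [ 1.    -0.    -0.     0.   ]
 [ 0.    -0.299  0.954 -0.081]
 [ 0.     0.     0.     1.   ]]
```

View pics/w1.png

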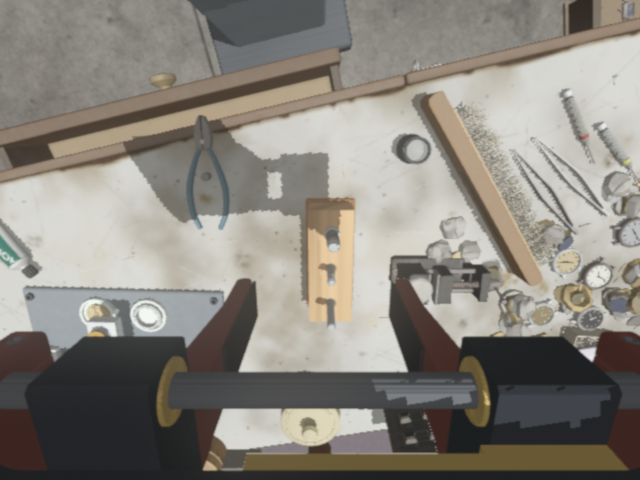

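The wrist view shows the stand at (331,260), with the collared punch as its top tool at about (333,239). I'll measure it from this view and the scene view.

```bash
python3 - <<'E'
from h import *
s=monitor.get_state();d=camrig.get_image('wrist');Rt=wristRt(d,s);im=d['img']
hsv=cv2.cvtColor(im,cv2.COLOR_BGR2HSV)
g=(hsv[...,1]<70)&(hsv[...,2]>90)
c,st=cen(g,(318,222,350,258));print('punch blob',c,st)
u=c[0];vb=st[1]+st[3];vt=st[1]
print('top far edge',plane(d,(u,vb),.091,Rt),'collar near edge',plane(d,(u,vt),.055,Rt))
for z in(.055,.075,.091):print(z,plane(d,c,z,Rt))
a=cv2.resize(im[190:340,290:370],(400,600*150*4//(150*4*1)),interpolation=2)
a=cv2.resize(im[190:340,290:370],(320,600),interpolation=2)
t=camrig.get_image('scene');b=cv2.resize(t['img'][225:275,225:295],(470,336),interpolation=2)
o=np.zeros((600,800,3),np.uint8);o[:,:320]=a;o[:336,330:]=b;cv2.imwrite('pics/c2.png',o)
E
```

```text
punch blob [329.17708333 239.92447917] [320 227  18  28 384]
top far edge [0.45886169 0.04473226 0.091     ] collar near edge [0.44373083 0.04858694 0.055     ]
0.055 [0.45653623 0.04584339 0.055     ]
0.075 [0.45025173 0.04684934 0.075     ]
0.091 [0.44522413 0.0476541  0.091     ]
```

View pics/c2.png

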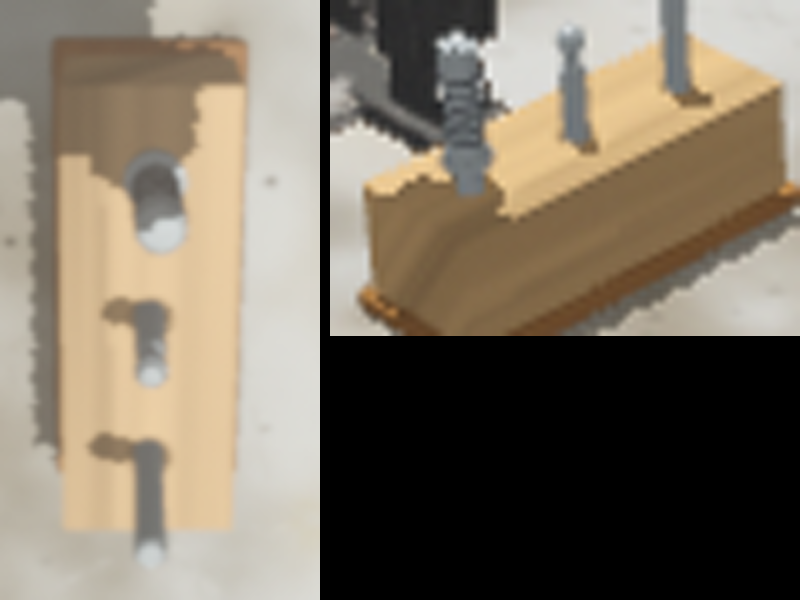

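The close-up shows the punch top at wrist pixel (330.2,248.2) and its collar at (328.9,235.2). The collar stands clear of the wood.

```bash
python3 - <<'E'
from h import *
s=monitor.get_state();d=camrig.get_image('wrist');Rt=wristRt(d,s)
p=plane(d,(330.2,247.7),.091,Rt);q=plane(d,(328.9,235),.055,Rt);print(p,q)
top=camrig.get_image('top');print(plane(top,(252.6,267.9),.091))
print(s['eef_pos'],totool(s,p-s['eef_pos']),totool(s,q-s['eef_pos']))
print(np.round(s['tool_rot'],4))
E
```

```text
[0.45198533 0.0505467  0.091     ] [0.45114277 0.05016186 0.055     ]
[0.45094995 0.03939675 0.091     ]
[0.43267236 0.0476941  0.30257639] [-0.01835483  0.00675474  0.21157309] [-0.01762126  0.00619252  0.24757314]
[[-9.780e-01  2.084e-01 -2.000e-04]
 [ 2.084e-01  9.780e-01  3.000e-04]
 [ 3.000e-04  3.000e-04 -1.000e+00]]
```

In the tool's units: 0.03 m / 0.75 = 0.04, -0.018 m / 0.75 = -0.024.

Emit:
jog_arm(
  motion=[
    {"jaw": 0.6,"sx": -0.024,"sz": 0.04},
    {"jaw": 0.6},
    {"jaw": 0.6},
    {"jaw": 0.6},
  ],
)

```text
time: 2.3
eef_pos: [0.4502, 0.0442, 0.2733]
tool_rot: [[-0.978, 0.207, 0.0], [0.207, 0.978, 0.0], [-0.0, 0.0, -1.0]]
contact_force: [-0.4, -0.5, 1.6]
opening: 0.599
grasp_force: 0.0
```

```bash
python3 - <<'E'
from h import *
s=monitor.get_state();d=camrig.get_image('wrist');Rt=wristRt(d,s);im=d['img'];print(s['eef_pos'],np.round(s['tool_rot'],4))
s2=monitor.get_state();print(s2['eef_pos'])
R,t=Rt;g=R@np.array([.4515,.045,.091])+t;uv=[d['fx']*g[0]/g[2]+d['cx'],d['fy']*g[1]/g[2]+d['cy']];print(uv)
u,v=map(int,uv);cv2.imwrite('pics/c3.png',cv2.resize(im[v-75:v+75,u-100:u+100],(800,600),interpolation=2));print(u-100,v-75)
E
```

```text
[0.45022039 0.04421266 0.27325218] [[-9.783e-01  2.071e-01  2.000e-04]
 [ 2.071e-01  9.783e-01  3.000e-04]
 [-1.000e-04  4.000e-04 -1.000e+00]]
[0.45034131 0.04407203 0.27342678]
[np.float64(323.6684692748468), np.float64(238.91424046237995)]
223 163
```

View pics/c3.png

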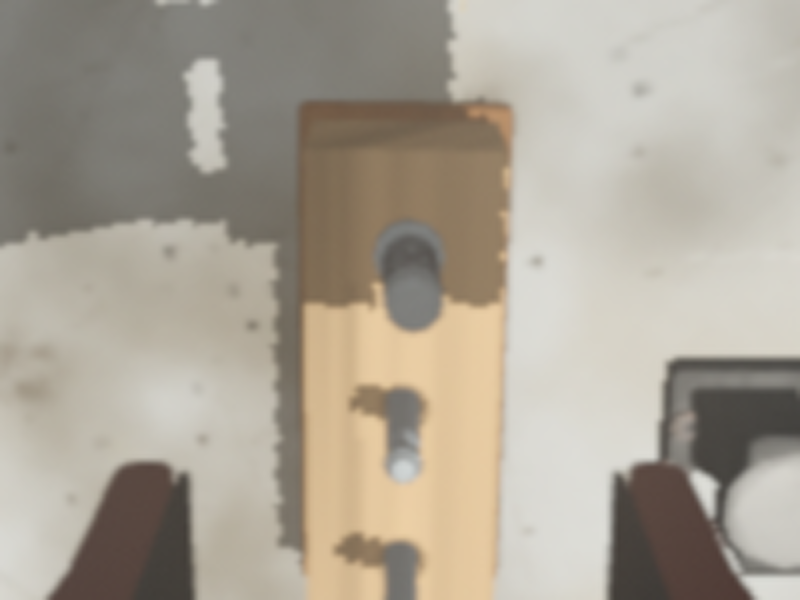

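The punch top is at wrist pixel (326.3,238.4) and the collar at (325.2,226.5). The two fingers straddle the stand cleanly.

```bash
python3 - <<'E'
from h import *
d=camrig.get_image('wrist');s=monitor.get_state();Rt=wristRt(d,s)
for uv,z in(((326.3,238.4),.091),((325.2,226.5),.055)):
    p=plane(d,uv,z,Rt);print(p,totool(s,p-s['eef_pos']))
print(s['eef_pos'])
E
```

```text
[0.45192672 0.0468462  0.091     ] [-0.00072088  0.00302737  0.18248818]
[0.45212088 0.04618213 0.055     ] [-0.00101537  0.00238754  0.21848793]
[0.45039602 0.04391806 0.2734848 ]
```

In the tool's units: 0.045 m / 0.75 = 0.06, 0.0027 m / 0.75 = 0.0036.

Emit:
jog_arm(
  motion=[
    {"jaw": 0.6,"sx": -0.0013,"sy": 0.0036,"sz": 0.06},
    {"jaw": 0.6,"sz": 0.06},
    {"jaw": 0.6,"sz": 0.0593},
    {"jaw": 0.6},
    {"jaw": 0.0},
    {"jaw": 0.0},
    {"jaw": 0.0},
    {"jaw": 0.0},
    {"jaw": 0.0},
  ],
  force=30,
)

```text
time: 3.3
eef_pos: [0.4525, 0.0461, 0.1392]
tool_rot: [[-0.978, 0.208, 0.002], [0.208, 0.978, 0.001], [-0.002, 0.001, -1.0]]
contact_force: [-0.4, 0.0, 0.7]
opening: 0.187
grasp_force: 0.0
```

Emit:
jog_arm(
  motion=[
    {"jaw": 0.0},
    {"jaw": 0.0},
    {"jaw": 0.0},
    {"jaw": 0.0},
  ],
)

```text
time: 3.7
eef_pos: [0.4525, 0.0458, 0.1386]
tool_rot: [[-0.978, 0.209, 0.001], [0.209, 0.978, 0.0], [-0.001, 0.0, -1.0]]
contact_force: [-1.3, -1.1, 6.5]
opening: 0.138
grasp_force: 30.0
```

Gripped (12.1 mm). Lift, then go over to the eye.

In the tool's units: -0.042 m / 0.75 = -0.056, -0.03 m / 0.75 = -0.04, 0.02 rad / 3.1416 = 0.0064.

Emit:
jog_arm(
  motion=[
    {"jaw": 0,"sz": -0.0267},
    {"jaw": 0,"sz": -0.04},
    {"jaw": 0,"sz": -0.04},
    {"jaw": 0,"sz": -0.0267},
    {"jaw": 0,"sx": -0.024,"sy": -0.0547},
    {"jaw": 0,"sx": -0.024,"sy": -0.0547},
    {"jaw": 0,"sx": -0.024,"sy": -0.0547},
    {"jaw": 0,"sx": -0.024,"sy": -0.0547},
    {"jaw": 0,"sx": -0.024,"sy": -0.0547},
    {"jaw": 0,"sx": -0.0253,"sy": -0.056},
    {"jaw": 0,"az": 0.0064},
    {"jaw": 0},
  ],
)

```text
time: 4.9
eef_pos: [0.5067, -0.2192, 0.2376]
tool_rot: [[-0.973, 0.231, -0.001], [0.231, 0.973, 0.0], [0.001, -0.0, -1.0]]
contact_force: [-0.4, 1.3, -1.2]
opening: 0.13
grasp_force: 29.9
```

Emit:
jog_arm(
  motion=[
    {"jaw": 0},
    {"jaw": 0},
    {"jaw": 0},
  ],
)

```text
time: 5.2
eef_pos: [0.5073, -0.2169, 0.2381]
tool_rot: [[-0.974, 0.225, -0.0], [0.225, 0.974, 0.001], [0.0, 0.001, -1.0]]
contact_force: [0.3, 0.2, -0.5]
opening: 0.133
grasp_force: 29.9
```

```bash
python3 - <<'E'
from h import *
s=monitor.get_state();d=camrig.get_image('wrist');cv2.imwrite('pics/w4.png',d['img'])
Rt=wristRt(d,s);R,t=Rt
def pr(p):
    g=R@np.array(p)+t;return np.round([d['fx']*g[0]/g[2]+d['cx'],d['fy']*g[1]/g[2]+d['cy']],1)
print('eye pred',pr([.508,-.219,.065]),'tip pred',pr(np.array(s['eef_pos'])+np.array(s['tool_rot'])@[0,0,.1306]),'tools',s['eef_pos'])
im=d['img'];x,y=pr([.508,-.219,.065]).astype(int)
cv2.imwrite('pics/w4c.png',cv2.resize(im[y-90:y+60,x-100:x+100],(800,600),interpolation=2));print(x-100,y-90)
E
```

```text
eye pred [319.8 242.7] tip pred [322.3 261.5] tools [ 0.50728253 -0.21692851  0.23813849]
219 152
```

View pics/w4c.png

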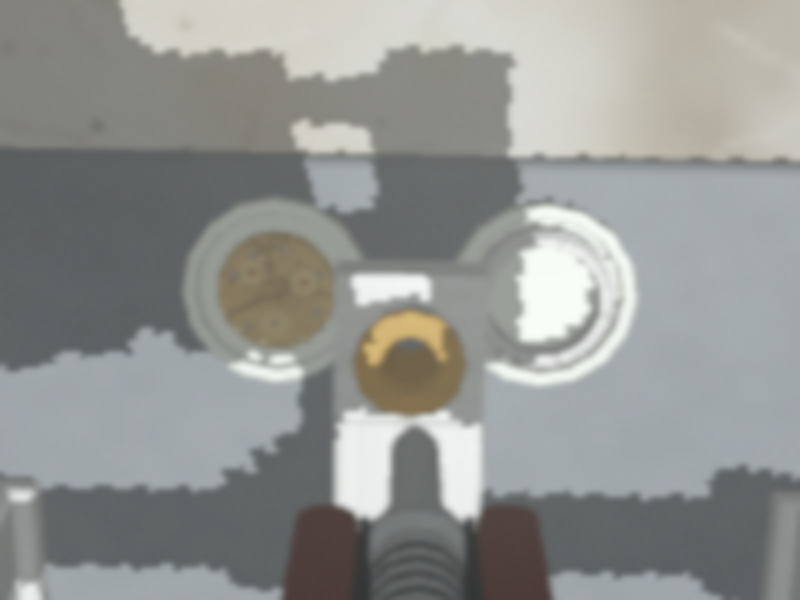

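The picture shows the bush centre at (321.8,242.5), the punch tip at (322.8,260), and the movement under the left nest (image left = −y). The tool's yaw is about 0.016 rad off the fixture.

```bash
python3 - <<'E'
from h import *
d=camrig.get_image('wrist');s=monitor.get_state();Rt=wristRt(d,s)
tz=s['eef_pos'][2]-.1306
e=plane(d,(321.8,242.5),.065,Rt);t=plane(d,(322.8,260.3),tz,Rt)
print(s['eef_pos'],'eye',e,totool(s,e-s['eef_pos']),'tip',totool(s,t-s['eef_pos']),'diff',totool(s,e-t))
for n,uv,z in(('mov',(219+275/4,152+288/4),.015),('bez',(219+549/4,152+294/4),.014)):print(n,plane(d,uv,z,Rt))
E
```

```text
[ 0.50725011 -0.217448    0.2382149 ] eye [ 0.50820161 -0.21806336  0.065     ] [-0.00106776 -0.00045079  0.17321473] tip [0.00081393 0.00032367 0.13060014] diff [-0.00188169 -0.00077446  0.04261458]
mov [ 0.50025873 -0.24752258  0.015     ]
bez [ 0.5157392 -0.1882782  0.014    ]
```

In the tool's units: 0.02 m / 0.75 = 0.0267, -0.0017 m / 0.75 = -0.0023, 0.02 rad / 3.1416 = 0.0064.

Emit:
jog_arm(
  motion=[
    {"jaw": 0,"sx": -0.0023,"sy": -0.0009,"az": 0.0064},
    {"jaw": 0,"sz": 0.0267},
    {"jaw": 0,"sz": 0.02},
    {"jaw": 0},
    {"jaw": 0},
    {"jaw": 0,"sz": 0.0107},
    {"jaw": 0,"sz": 0.0107},
    {"jaw": 0},
    {"jaw": 0},
  ],
)

```text
time: 6.2
eef_pos: [0.5085, -0.2194, 0.187]
tool_rot: [[-0.969, 0.247, -0.0], [0.247, 0.969, 0.0], [0.0, 0.0, -1.0]]
contact_force: [-0.3, -0.2, -1.0]
opening: 0.135
grasp_force: 29.9
```

```bash
python3 - <<'E'
from h import *
s=monitor.get_state();print(s['eef_pos'],s['contact_force'],s['moment'])
E
```

```text
[ 0.50854676 -0.21940539  0.1869755 ] [-0.32817006 -0.22668702 -0.96860966] [0.08454118 0.06264999 0.01124508]
```

In the tool's units: 0.01 m / 0.75 = 0.0133, 0.009 m / 0.75 = 0.012.

Emit:
jog_arm(
  motion=[
    {"jaw": 0,"sy": 0.0007,"sz": 0.0133},
    {"jaw": 0,"sz": 0.0133},
    {"jaw": 0,"sz": 0.012},
    {"jaw": 0,"sz": 0.004},
    {"jaw": 0},
    {"jaw": 0,"sz": 0.0027},
    {"jaw": 0},
    {"jaw": 0},
  ],
)

```text
time: 7.0
eef_pos: [0.5089, -0.219, 0.1533]
tool_rot: [[-0.969, 0.247, 0.0], [0.247, 0.969, -0.0], [-0.0, 0.0, -1.0]]
contact_force: [-0.9, -0.2, -0.1]
opening: 0.135
grasp_force: 29.9
```

In the tool's units: 0.001 m / 0.75 = 0.0013.

Emit:
jog_arm(
  motion=[
    {"jaw": 0,"sz": 0.0013},
    {"jaw": 0},
    {"jaw": 0},
  ],
)

```text
time: 7.3
eef_pos: [0.5089, -0.2191, 0.1525]
tool_rot: [[-0.969, 0.247, 0.001], [0.247, 0.969, -0.0], [-0.001, 0.0, -1.0]]
contact_force: [-1.7, -0.1, 4.2]
opening: 0.135
grasp_force: 30.0
```

Emit:
jog_arm(
  motion=[
    {"jaw": 0,"sz": 0.0011},
    {"jaw": 0},
    {"jaw": 0},
  ],
)

```text
time: 7.6
eef_pos: [0.5089, -0.219, 0.1515]
tool_rot: [[-0.969, 0.247, 0.0], [0.247, 0.969, -0.0], [-0.0, 0.0, -1.0]]
contact_force: [-0.2, 0.1, 4.0]
opening: 0.133
grasp_force: 30.0
```

Collar seated (4 N). Release and lift.

In the tool's units: -0.03 m / 0.75 = -0.04.

Emit:
jog_arm(
  motion=[
    {"jaw": 0.45},
    {"jaw": 0.45},
    {"jaw": 0.45},
    {"jaw": 0.45},
    {"jaw": 0.45,"sz": -0.04},
    {"jaw": 0.45,"sz": -0.04},
    {"jaw": 0.45,"sz": -0.04},
    {"jaw": 0.45},
    {"jaw": 0.45},
    {"jaw": 0.45},
  ],
  force=30,
)

```text
time: 8.6
eef_pos: [0.5082, -0.2186, 0.2403]
tool_rot: [[-0.969, 0.247, -0.002], [0.247, 0.969, 0.001], [0.002, 0.0, -1.0]]
contact_force: [-0.9, 0.2, 0.3]
opening: 0.45
grasp_force: 0.0
```

```bash
python3 - <<'E'
from h import *
s=monitor.get_state();d=camrig.get_image('wrist');Rt=wristRt(d,s);R,t=Rt;im=d['img'];np.save('pose.npy',np.hstack([s['eef_pos']]))
def pr(p):
    g=R@np.array(p)+t;return np.round([d['fx']*g[0]/g[2]+d['cx'],d['fy']*g[1]/g[2]+d['cy']],1)
e=np.array([.5085,-.2182]);y=np.array([.247,.969]);x=np.array([.969,-.247])
k=e+.065*x
print(s['eef_pos'],'pred knob',k,pr([*k,.117]),'punchtop',pr([*e,.105]))
sc=camrig.get_image('scene')
o=np.zeros((600,800,3),np.uint8);o[:480,:400]=im[:,120:520];o[:360,400:]=cv2.resize(sc['img'][215:335,320:453],(400,360),interpolation=2)
cv2.imwrite('pics/c5.png',o)
E
```

```text
[ 0.50818199 -0.21856826  0.24029337] pred knob [ 0.571485 -0.234255] [322.9 355.8] punchtop [322.9 259.6]
```

View pics/c5.png

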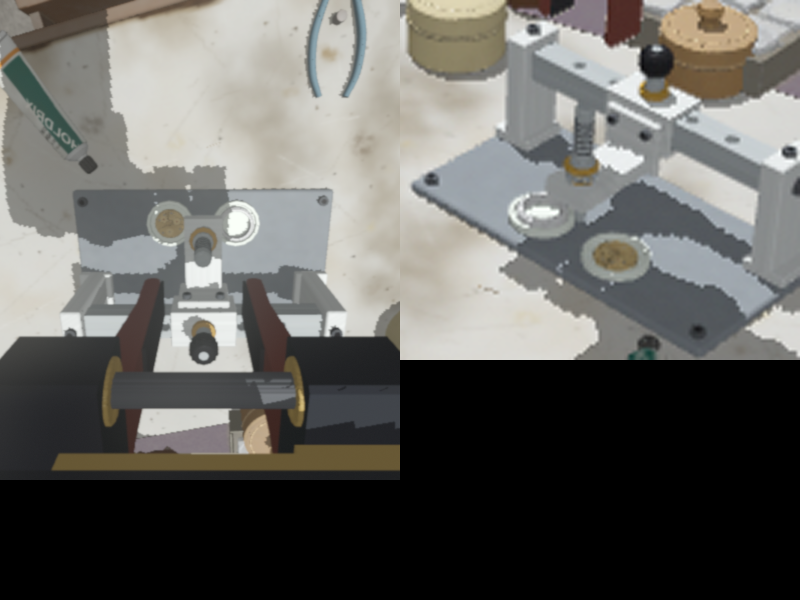

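The punch stands seated and upright in the eye, and the knob top is at wrist (323,353), matching the prediction of (323,356). Now to the knob.

In the tool's units: 0.03 m / 0.75 = 0.04, -0.022 m / 0.75 = -0.0293.

Emit:
jog_arm(
  motion=[
    {"jaw": 0.45,"sx": -0.0293},
    {"jaw": 0.45,"sx": -0.0293},
    {"jaw": 0.45,"sx": -0.028,"sy": 0.0004},
    {"jaw": 0.45},
    {"jaw": 0.45,"sz": 0.04},
    {"jaw": 0.45,"sz": 0.04},
    {"jaw": 0.45,"sz": 0.0093},
    {"jaw": 0.45},
    {"jaw": 0.45},
  ],
)

```text
time: 9.6
eef_pos: [0.572, -0.2351, 0.1753]
tool_rot: [[-0.969, 0.248, 0.001], [0.248, 0.969, -0.0], [-0.001, -0.0, -1.0]]
contact_force: [-1.0, 0.5, -0.0]
opening: 0.449
grasp_force: 0.0
```

Emit:
jog_arm(
  motion=[
    {"jaw": 0.15},
    {"jaw": 0.15},
    {"jaw": 0.1},
    {"jaw": 0.1},
    {"jaw": 0.1},
    {"jaw": 0.1},
    {"jaw": 0.1},
  ],
  force=40,
)

```text
time: 10.3
eef_pos: [0.5722, -0.2349, 0.1752]
tool_rot: [[-0.969, 0.247, 0.001], [0.247, 0.969, -0.0], [-0.001, 0.0, -1.0]]
contact_force: [-0.7, -0.3, 6.1]
opening: 0.22
grasp_force: 40.0
```

In the tool's units: -0.006 m / 0.75 = -0.008.

Emit:
jog_arm(
  motion=[
    {"jaw": 0.1,"sz": -0.008},
    {"jaw": 0.1,"sz": -0.008},
    {"jaw": 0.1},
    {"jaw": 0.1},
    {"jaw": 0.1},
  ],
)

```text
time: 10.8
eef_pos: [0.5722, -0.2348, 0.1861]
tool_rot: [[-0.969, 0.247, 0.001], [0.247, 0.969, -0.0], [-0.001, -0.0, -1.0]]
contact_force: [5.4, -1.6, -8.2]
opening: 0.217
grasp_force: 40.0
```

In the tool's units: -0.005 m / 0.75 = -0.0067.

Emit:
jog_arm(
  motion=[
    {"jaw": 0.1,"sy": -0.0067},
    {"jaw": 0.1,"sy": -0.0067},
    {"jaw": 0.1,"sy": -0.0067},
    {"jaw": 0.1,"sy": -0.0067},
    {"jaw": 0.1,"sy": -0.0067},
    {"jaw": 0.1,"sy": -0.0067},
    {"jaw": 0.1},
    {"jaw": 0.1},
    {"jaw": 0.1},
  ],
)

```text
time: 11.7
eef_pos: [0.5649, -0.2639, 0.186]
tool_rot: [[-0.969, 0.247, 0.001], [0.247, 0.969, -0.001], [-0.001, -0.0, -1.0]]
contact_force: [5.2, -3.1, -9.7]
opening: 0.216
grasp_force: 40.0
```

In the tool's units: 0.004 m / 0.75 = 0.0053, 0.003 m / 0.75 = 0.004.

Emit:
jog_arm(
  motion=[
    {"jaw": 0.1,"sz": 0.0053},
    {"jaw": 0.1,"sz": 0.0053},
    {"jaw": 0.1,"sz": 0.004},
    {"jaw": 0.1},
    {"jaw": 0.1},
    {"jaw": 0.1},
  ],
)

```text
time: 12.3
eef_pos: [0.5649, -0.264, 0.1755]
tool_rot: [[-0.969, 0.247, 0.001], [0.247, 0.969, -0.001], [-0.001, -0.0, -1.0]]
contact_force: [5.1, -2.3, -5.2]
opening: 0.217
grasp_force: 40.0
```

In the tool's units: 0.0015 m / 0.75 = 0.002, 0.001 m / 0.75 = 0.0013.

Emit:
jog_arm(
  motion=[
    {"jaw": 0.1,"sz": 0.002},
    {"jaw": 0.1,"sz": 0.0013},
    {"jaw": 0.1},
    {"jaw": 0.1},
    {"jaw": 0.1},
    {"jaw": 0.1},
  ],
)

```text
time: 12.9
eef_pos: [0.5649, -0.2641, 0.1751]
tool_rot: [[-0.969, 0.247, 0.002], [0.247, 0.969, 0.0], [-0.002, 0.001, -1.0]]
contact_force: [-1.2, 0.8, 12.1]
opening: 0.221
grasp_force: 40.0
```

```bash
python3 - <<'E'
from h import *
s=monitor.get_state();d=camrig.get_image('wrist');im=d['img'];sc=camrig.get_image('scene')
o=np.zeros((600,800,3),np.uint8);o[:480,:400]=im[:,120:520];o[:360,400:]=cv2.resize(sc['img'][215:335,320:453],(400,360),interpolation=2)
cv2.imwrite('pics/c6.png',o)
E
```

```text
(no output)
```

View pics/c6.png

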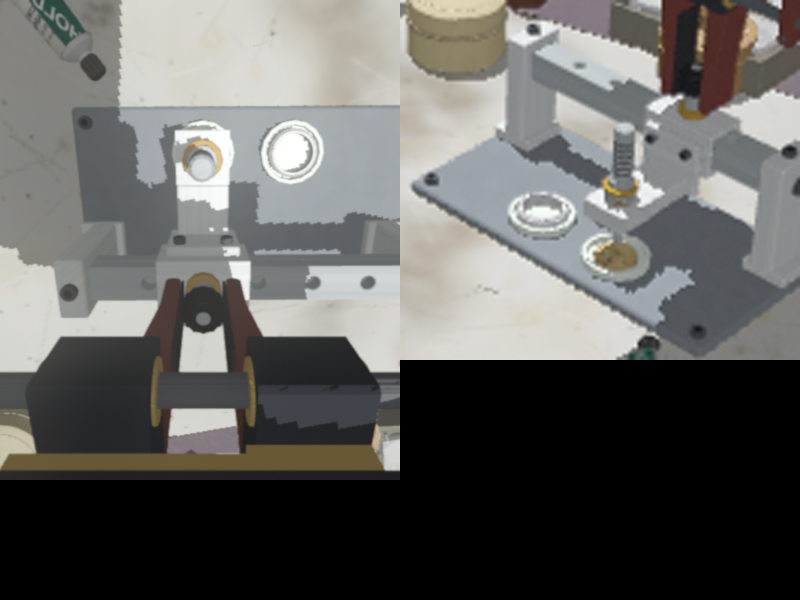

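The punch stands upright in the eye over the movement. The knob is gripped at wrist (323,310), and the pin is pressed home: 12 N down, at the same height as when it was first gripped. Handing in.

```bash
python3 -c "
from plant import arm, camrig, monitor, order
print(order.close_job())"
```

```text
the job is handed in; nothing more can be done
None
```

The job is handed in with no verdict returned: the collared punch is seated in the eye over the movement, the head is one hole along (30 mm), and the gripper holds the knob with the pin pressed home at about 12 N.

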